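# Set out the candle holders by height

### The job

Stand the four candle holders on the row of cork coasters, one on each with its foot wholly on the cork, so that they step down in height from the tallest beside the copper plant pot to the shortest beside the white vase. Leave the pot and the vase where they are, and do not knock anything over.

Things in the scene. Friction and masses are not known exactly. Their poses are not given: they have to be found in the camera images.
- holder_145: Loose candle holder, dark walnut brown, 145 mm tall, about 0.18 kg, upright on the desk at the start. Round foot 50 mm across and 10 mm thick, stem 18 mm thick, and at the top a plain cylindrical cup 34 mm across and 30 mm high (grip it here, from any side) with a black candle hole drawn on top. Origin: centre of the underside of the foot; z up along the stem.
- holder_120: Loose candle holder, shiny brass yellow, 120 mm tall, about 0.18 kg, upright on the desk at the start. Round foot 50 mm across and 10 mm thick, stem 18 mm thick, and at the top a plain cylindrical cup 34 mm across and 30 mm high (grip it here, from any side) with a black candle hole drawn on top. Origin: centre of the underside of the foot; z up along the stem.
- holder_95: Loose candle holder, terracotta orange-red, 95 mm tall, about 0.18 kg, upright on the desk at the start. Round foot 50 mm across and 10 mm thick, stem 18 mm thick, and at the top a plain cylindrical cup 34 mm across and 30 mm high (grip it here, from any side) with a black candle hole drawn on top. Origin: centre of the underside of the foot; z up along the stem.
- holder_70: Loose candle holder, blue painted, 70 mm tall, about 0.18 kg, upright on the desk at the start. Round foot 50 mm across and 10 mm thick, stem 18 mm thick, and at the top a plain cylindrical cup 34 mm across and 30 mm high (grip it here, from any side) with a black candle hole drawn on top. Origin: centre of the underside of the foot; z up along the stem.
- coaster_1: Fixed cork coaster, 74 mm across, 5 mm thick, first coaster at the row's left end seen from the robot (+y end). Four alike, 88 mm apart in a straight row on a fixed dark walnut board (110 x 600 x 12 mm), shifted and turned a little each time. Origin: centre of its underside; its top is 5 mm higher, 17 mm above the desk. y runs along the row to the left end, z up.
- coaster_2: Fixed cork coaster, 74 mm across, 5 mm thick, second coaster from the left (+y) end. Four alike, 88 mm apart in a straight row on a fixed dark walnut board (110 x 600 x 12 mm), shifted and turned a little each time. Origin: centre of its underside; its top is 5 mm higher, 17 mm above the desk. y runs along the row to the left end, z up.
- coaster_3: Fixed cork coaster, 74 mm across, 5 mm thick, third coaster from the left (+y) end. Four alike, 88 mm apart in a straight row on a fixed dark walnut board (110 x 600 x 12 mm), shifted and turned a little each time. Origin: centre of its underside; its top is 5 mm higher, 17 mm above the desk. y runs along the row to the left end, z up.
- coaster_4: Fixed cork coaster, 74 mm across, 5 mm thick, last coaster, at the row's right end (-y end). Four alike, 88 mm apart in a straight row on a fixed dark walnut board (110 x 600 x 12 mm), shifted and turned a little each time. Origin: centre of its underside; its top is 5 mm higher, 17 mm above the desk. y runs along the row to the left end, z up.
- plant_pot: Loose round copper pot with short green sprigs, 76 mm across, 62 mm tall (105 mm or so with the green), standing on one end of the board, 108 mm beyond the end coaster; either end, it varies. Origin: centre of its underside.
- vase: Loose round white vase with green sprigs, 68 mm across, 100 mm tall (about 180 mm with the green), standing on the other end of the board from the pot, 108 mm beyond the end coaster. Origin: centre of its underside.
Not all that is in view belongs to the job. Leave any red look-alike of the vase alone. Leave any purple or turquoise look-alike of the holder_120 alone.

How it is judged:
At the end, for the whole second after the job is handed in: Counting from the plant pot's end, the 145, 120, 95 and 70 mm holders stand on the four coasters in that order, each centred within 12 mm, foot resting on the cork, upright within 0.1 rad, released and still; pot and vase upright and within 20 mm of where they began (((horizontal distance between plant_pot and coaster_1 below 0.2 m and horizontal distance between holder_145 and coaster_1 below 0.012 m and horizontal distance between holder_120 and coaster_2 below 0.012 m and horizontal distance between holder_95 and coaster_3 below 0.012 m and horizontal distance between holder_70 and coaster_4 below 0.012 m and z of holder_145 in the frame of coaster_1 between 0.002 and 0.008 m and z of holder_120 in the frame of coaster_2 between 0.002 and 0.008 m and z of holder_95 in the frame of coaster_3 between 0.002 and 0.008 m and z of holder_70 in the frame of coaster_4 between 0.002 and 0.008 m) or (horizontal distance between plant_pot and coaster_4 below 0.2 m and horizontal distance between holder_145 and coaster_4 below 0.012 m and horizontal distance between holder_120 and coaster_3 below 0.012 m and horizontal distance between holder_95 and coaster_2 below 0.012 m and horizontal distance between holder_70 and coaster_1 below 0.012 m and z of holder_145 in the frame of coaster_4 between 0.002 and 0.008 m and z of holder_120 in the frame of coaster_3 between 0.002 and 0.008 m and z of holder_95 in the frame of coaster_2 between 0.002 and 0.008 m and z of holder_70 in the frame of coaster_1 between 0.002 and 0.008 m)) and angle between each of holder_145, holder_120, holder_95, holder_70, plant_pot, vase's own z axis and vertical below 0.1 rad and linear speed of each of holder_145, holder_120, holder_95, holder_70 below 0.02 m/s and angular speed of each of holder_145, holder_120, holder_95, holder_70 below 0.2 rad/s and contact force between each of holder_145, holder_120, holder_95, holder_70 and the fingers below 0.1 N and distance of each of plant_pot, vase from where it was at the start of the episode below 0.02 m); the robot touches nothing.
It fails at once if a candle holder is knocked over (tilted beyond 1 rad) (angle between any of holder_145, holder_120, holder_95, holder_70's own z axis and vertical above 1 rad).
It fails at once if the plant pot or the vase is pushed more than 20 mm or tipped beyond 0.5 rad (distance of any of plant_pot, vase from where it was at the start of the episode above 0.02 m or angle between any of plant_pot, vase's own z axis and vertical above 0.5 rad).
It also fails if it takes over 104 s, if anything falls off the work surface, if the arm or the gripper's body presses on something with over 40 N, if the wrist force passes 120 N, or if a joint passes its speed limit or range.

### The arm

A 7-joint arm with a two-finger parallel gripper is mounted at the origin on the work surface. World frame = base frame: x ahead of the robot, y to its left, z up, the work surface at z = 0. Lengths are in m, angles in rad, forces in N, time in s.
With the tool pointing down it reaches from about 0.4 to 0.85 m from the base axis. Payload 4.5 kg.
Tool frame: the origin (TCP) lies where the fingers leave the gripper's body, on its centre line; the fingertips stand 64 mm ahead of it and the grasp point (between the pads) lies 45 mm ahead of it; z points along the fingers, y is the line along which they close (so a half turn about z gives the same grasp; the last joint's range is limited). The gripper opens to 88 mm and grips with 3 to 60 N. Pads are 18 mm wide; open, the fingers measure 123 mm over their backs; the gripper's body (75 mm by 187 mm) begins 45 mm behind the grasp point.
Start: joints at [-1.258, 0.689, -0.195, 1.565, 0.157, 0.902, -0.215], TCP at [0.172, 0.601, 0.303] pointing down, gripper open.
Joint ranges: [-3.01, 3.01], [-0.46, 2.08], [-1.47, 1.51], [0.13, 2.56], [-1, 4.14], [0.04, 2.09], [-2.66, 2.66]. Speed limits (rad/s): [2.57, 2.57, 3.14, 3.14, 3.14, 3.14, 3.14].

### API

Orientations are given as a unit quaternion [x, y, z, w].
In Python, from plant import r gives the robot as it stands.
- The arm moves only by the tool play_rows, never from a script. Its arguments are lists of equal length, an entry for each row: "translation": the shift along the tool's x, y, z in m, a list of three; "delta_rot": the turn, a rotation vector about the tool's x, y, z in degrees, a list of three; "grip": the opening, from -1 (shut) to 1 (fully open). In form: {"translation": [[x, y, z], ...], "delta_rot": [[rx, ry, rz], ...], "grip": [grip, ...]}. A call has 1 to 20 rows; each row shifts and turns the commanded pose from where the row before left it, along the tool's axes as they then stand; what a row does not reach is not made up. A row lasts 1/8 s, in which the tool goes at most 62.5 mm and 10.7 degrees, less where a joint would pass 70% of its speed; a pose out of reach is approached as far as the arm can. A call with a gripper value outside its range is refused whole. The fingers move at their own pace and stop on an object; "squeeze" is the grip in N (left out, the last holds). Time passes only in rows, so rows that do not move let the fingers close. It gives the time, the measured TCP pose, the force, the opening and the grip force at its end, in the units of the state.
- r.get_state(): the state, without advancing time (a new reading comes with each control period).
- r.snapshot(name): name is "side" or "top"; returns the picture (400x640x3 uint8, blue, green, red); there is no depth.
- r.get_calibration(name): a dict with "intrinsics" (3x3 intrinsics, pixels), "eye" and "rotation" of the camera in the world. Camera axes: x right, y up, looking along -z (the intrinsics and any distortion apply to the point x, -y, -z); pixel columns grow to the right and rows downward; lengths in m; the calibration is good to about 2 mm. A picture is of the moment at which its call begins. get_calibration takes no time and is no camera call.
- r.finish_job(): hands the job in; it is judged then, once.
Trained networks look in the newest picture that a camera, given by its name, has taken for a name from the list of things; names that differ only in an ending like _2 or _b are one class to them, and where a whole thing is asked for, a point or a joint stands for the part that bears it (a point fixed in the world has none). Each returns a list of dicts, best first, with "confidence" (0 to 1); they miss things now and then, are a little off and sometimes report something else, mostly with a low value. They report only what shows in the picture. A call takes as long as a camera call. They do not tell look-alikes from the thing itself.
- r.look_for(camera, target): "point" ([x, y, z] in m, in world coordinates, good to about 4 mm: the middle of the surface that is visible of it).
- r.silhouettes(camera, target): "pixels" (400x640 bool, what is visible of it).
The state is a dict: "clock": time; "q": joint angles; "qd": joint speeds; "joint_torque": joint torques, N m; "tool_pos": TCP position; "eef_rot": TCP orientation; "contact_force": force on the tool from outside, world axes, zero at the start; "moment": the same for the moment, N m; "opening": opening from 0.0 (shut) to 1.0 (fully open); "finger_force": force on a finger pad.
Only numpy, scipy, OpenCV 4.12 (cv2) and the standard library are available. Lean on these libraries where they do the work, as an engineer would, in place of code of your own. Each camera call takes 0.05 s, during which the arm holds its last target. There are 200 camera calls.

## Working session

There is one attempt and no reset: what is moved stays moved. The work goes in short steps, Python scripts to look and compute and a tool call to move; the robot and the scene stay as the last step left them, time stands still between calls to the robot, and variables do not carry over. Pictures are saved under pics/ and viewed, at most 14 in all, crops included, and the job is handed in when it is done.

Besides the shell and the picture viewer there is one more tool, called after ">>>" as name(argument=value, ...) on one line, values as JSON. play_rows: Moves the arm, as the interface text tells. Its arguments: {"type":"object","properties":{"translation":{"type":"array","items":{"type":"array","items":{"type":"number"}}},"delta_rot":{"type":"array","items":{"type":"array","items":{"type":"number"}}},"grip":{"type":"array","items":{"type":"number"}},"squeeze":{"type":"number"}},"required":["translation","delta_rot","grip"]}

```bash
mkdir -p pics; python3 - <<'E'
from plant import r
import cv2
for n in("side","top"):
    cv2.imwrite(f"pics/{n}0.png",r.snapshot(n)); c=r.get_calibration(n); print(n,c)
print(r.get_state())
E
```

```text
side {'intrinsics': array([[511.36858974,   0.        , 320.7250371 ],
       [  0.        , 511.36858974, 196.47893993],
       [  0.        ,   0.        ,   1.        ]]), 'eye': array([ 0.23908964, -1.02430961,  0.789782  ]), 'rotation': array([ 0.4564514 , -0.0796143 , -0.142754  ,  0.87460561])}
top {'intrinsics': array([[515.10301639,   0.        , 321.82139494],
       [  0.        , 515.10301639, 199.8223723 ],
       [  0.        ,   0.        ,   1.        ]]), 'eye': array([ 0.42157322, -0.02138884,  1.32678534]), 'rotation': array([ 0.03735142, -0.05276909, -0.69608926,  0.71503849])}
{'clock': 0.1, 'q': array([-1.25818111,  0.68987039, -0.19452374,  1.5662299 ,  0.15730982,
        0.90251727, -0.21508707]), 'qd': array([-0.00122441, -0.00224109,  0.00026401, -0.0006386 ,  0.00030119,
       -0.00087685,  0.00014747]), 'joint_torque': array([-3.72080496e-03, -5.28487444e+01, -1.27190776e+00, -1.53834611e+01,
       -5.26090153e-02,  1.96980422e-03,  3.59341936e-05]), 'tool_pos': array([0.17191895, 0.60040947, 0.3020115 ]), 'eef_rot': array([ 1.38908461e-01,  9.90304889e-01, -8.14970235e-04, -4.88000079e-05]), 'contact_force': array([-1.00525978, -1.14690742, -0.61912749]), 'moment': array([-0.02508382,  0.02132621,  0.04576234]), 'finger_force': 0.0, 'opening': 1.0034708436597042}
```

View pics/side0.png

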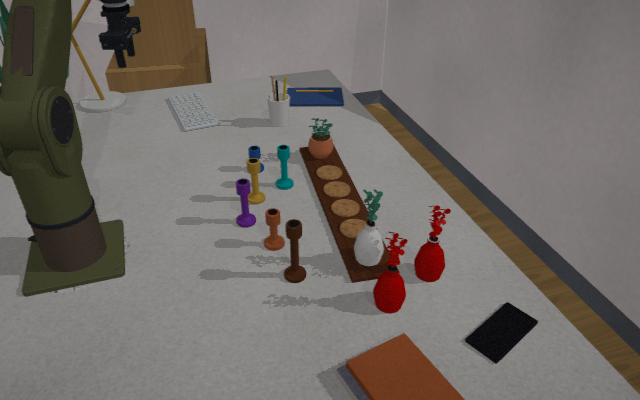

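View pics/top0.png

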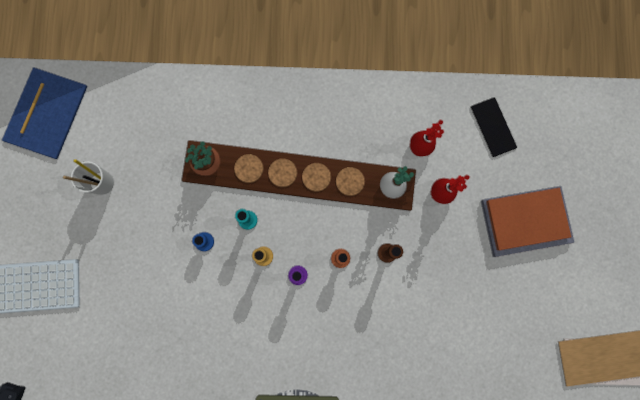

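```bash
cat > h.py <<'E'
from plant import r
import numpy as np, cv2
from scipy.spatial.transform import Rotation as R
def ray(cam,u,v):
    c=r.get_calibration(cam);K=c["intrinsics"]
    d=np.array([(u-K[0,2])/K[0,0],-(v-K[1,2])/K[1,1],-1.])
    return c["eye"],R.from_quat(c["rotation"]).apply(d)
def atz(cam,u,v,z):
    e,d=ray(cam,u,v); return e+d*(z-e[2])/d[2]
def proj(cam,p):
    c=r.get_calibration(cam);q=R.from_quat(c["rotation"]).inv().apply(np.asarray(p)-c["eye"])
    K=c["intrinsics"]; return np.array([K[0,2]-K[0,0]*q[...,0]/q[...,2],K[1,2]+K[1,1]*q[...,1]/q[...,2]]).T
def tri(pa,pb):
    (e,d),(f,g)=ray(*pa),ray(*pb)
    s=np.linalg.lstsq(np.c_[d,-g],f-e,rcond=None)[0]
    a,b=e+d*s[0],f+g*s[1]; return (a+b)/2,np.linalg.norm(a-b)
E
python3 - <<'E'
from h import *
for n in("side","top"):
    for t in ["holder_145","holder_120","holder_95","holder_70","coaster_1","plant_pot","vase"]:
        for a in r.look_for(n,t)[:5]: print(n,t,round(a["confidence"],2),np.round(a["point"],3),np.round(proj(n,a["point"])))
E
```

```text
side holder_145 0.91 [ 0.456 -0.229  0.069] [294. 254.]
side holder_145 0.88 [0.526 0.128 0.064] [282. 167.]
side holder_145 0.81 [0.439 0.086 0.056] [253. 183.]
side holder_145 0.45 [0.475 0.235 0.054] [255. 154.]
side holder_120 0.91 [ 0.456 -0.229  0.069] [294. 254.]
side holder_120 0.88 [0.526 0.128 0.064] [282. 167.]
side holder_120 0.81 [0.439 0.086 0.056] [253. 183.]
side holder_120 0.45 [0.475 0.235 0.054] [255. 154.]
side holder_95 0.91 [ 0.456 -0.229  0.069] [294. 254.]
side holder_95 0.88 [0.526 0.128 0.064] [282. 167.]
side holder_95 0.81 [0.439 0.086 0.056] [253. 183.]
side holder_95 0.45 [0.475 0.235 0.054] [255. 154.]
side holder_70 0.91 [ 0.456 -0.229  0.069] [294. 254.]
side holder_70 0.88 [0.526 0.128 0.064] [282. 167.]
side holder_70 0.81 [0.439 0.086 0.056] [253. 183.]
side holder_70 0.45 [0.475 0.235 0.054] [255. 154.]
side coaster_1 0.81 [ 0.63  -0.117  0.014] [350. 228.]
side coaster_1 0.7 [0.656 0.053 0.015] [336. 188.]
side coaster_1 0.68 [ 0.644 -0.035  0.016] [343. 207.]
side coaster_1 0.56 [0.667 0.138 0.02 ] [329. 170.]
side plant_pot 0.66 [0.668 0.235 0.
[... 976 characters left out ...]
88 [ 0.459 -0.211  0.055] [387. 252.]
top holder_70 0.73 [0.445 0.094 0.122] [260. 254.]
top holder_70 0.65 [ 0.445 -0.095  0.096] [341. 257.]
top holder_70 0.57 [0.399 0.005 0.122] [298. 275.]
top holder_70 0.56 [0.532 0.134 0.096] [246. 217.]
top coaster_1 0.95 [0.669 0.143 0.016] [249. 167.]
top coaster_1 0.8 [0.658 0.057 0.014] [282. 173.]
top coaster_1 0.79 [ 0.64  -0.116  0.015] [349. 181.]
top coaster_1 0.58 [ 0.65  -0.03   0.014] [316. 177.]
top plant_pot 0.68 [0.673 0.25  0.088] [201. 159.]
top vase 0.94 [ 0.612 -0.349  0.074] [444. 192.]
top vase 0.91 [ 0.73  -0.297  0.077] [424. 144.]
top vase 0.84 [ 0.62  -0.218  0.087] [392. 186.]
top vase 0.32 [ 0.459 -0.212  0.057] [388. 252.]
```

The pot is at the +y end (top view 203,158) and the vase at the −y end (395,184), so the order is 145→c1, 120→c2, 95→c3, 70→c4. The top view shows blue at (203,241), brass at (262,256), terracotta at (341,258) and walnut at (390,253). Turquoise, purple and the red vases are decoys.

```bash
cat >> h.py <<'E'
HT={"145":.145,"120":.12,"95":.095,"70":.07}
def model_mask(cam,x,y,z0,h,shape=(400,640),S=4):
    m=np.zeros((shape[0]*S,shape[1]*S),np.uint8)
    a=np.linspace(0,2*np.pi,40)
    for rad,z1,z2 in[(.025,0,.01),(.009,.01,h-.03),(.017,h-.03,h)]:
        P=np.array([[x+rad*np.cos(t),y+rad*np.sin(t),z0+z] for z in(z1,z2) for t in a])
        p=((proj(cam,P)+.5)*S).astype(np.int32)
        cv2.fillConvexPoly(m,cv2.convexHull(p),1)
    return cv2.resize(m.astype(np.float32),shape[::-1],interpolation=cv2.INTER_AREA)
E
python3 - <<'E'
import cv2,numpy as np
s=cv2.imread("pics/side0.png");t=cv2.imread("pics/top0.png")
a=cv2.resize(s[130:290,225:385],None,fx=3.7,fy=3.7,interpolation=cv2.INTER_CUBIC)
cv2.imwrite("pics/side_c.png",a)
b=cv2.resize(t[140:290,185:415],None,fx=3.4,fy=3.4,interpolation=cv2.INTER_CUBIC)
cv2.imwrite("pics/top_c.png",b)
E
```

```text
(no output)
```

View pics/side_c.png

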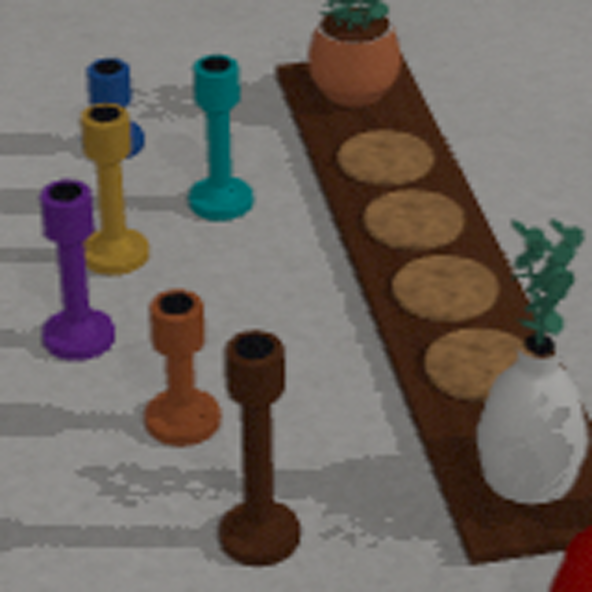

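View pics/top_c.png

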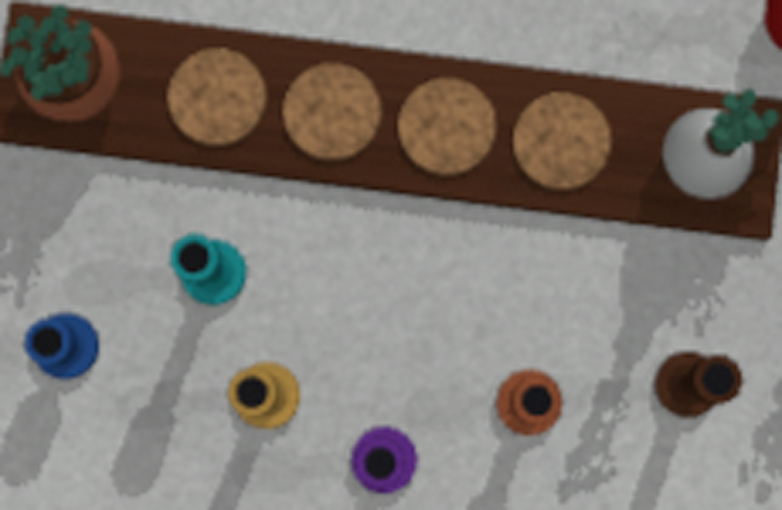

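The crops show the holes and coasters clearly: in the side crop, blue (108,68), brass (106,114), terracotta (178,303) and walnut (256,347). Next I triangulate the holes and coasters.

```bash
cat >> h.py <<'E'
def hole(img,u,v,rad=6):
    g=img.max(2).astype(float);H,W=g.shape
    yy,xx=np.mgrid[:H,:W]; w=(np.hypot(xx-u,yy-v)<rad)
    lo=g[w].min(); w=w*np.clip((lo+22-g)/22,0,1)
    return (w*xx).sum()/w.sum(),(w*yy).sum()/w.sum(),w.sum()
def cork(img):
    h=cv2.cvtColor(img,cv2.COLOR_BGR2HSV)
    m=((h[...,0]>8)&(h[...,0]<24)&(h[...,1]>70)&(h[...,2]>110)).astype(np.uint8)
    return cv2.morphologyEx(m,cv2.MORPH_OPEN,np.ones((3,3)))
E
python3 - <<'E'
from h import *
s=cv2.imread("pics/side0.png");t=cv2.imread("pics/top0.png")
S={"70":(108,68),"120":(106,114),"95":(178,303),"145":(256,347),"turq":(218,65),"pur":(67,191)}
T={"70":(47,342),"120":(251,393),"95":(538,401),"145":(719,380),"turq":(194,258),"pur":(380,463)}
for k in S:
    a=hole(s,225+S[k][0]/3.7,130+S[k][1]/3.7,5);b=hole(t,185+T[k][0]/3.4,140+T[k][1]/3.4,6)
    p,e=tri(("side",a[0],a[1]),("top",b[0],b[1]))
    print(k,np.round(a,1),np.round(b,1),np.round(p,4),"gap",round(e,4), "top@h",np.round(atz("top",b[0],b[1],HT.get(k,.12)),4),"side@h",np.round(atz("side",a[0],a[1],HT.get(k,.12)),4))
for n,i in(("side",s),("top",t)):
    k,l,st,c=cv2.connectedComponentsWithStats(cork(i))
    for j in range(1,k):
        if st[j,4]>120:
            q=np.argwhere(l==j)[:,::-1].astype(np.int32); q=cv2.convexHull(q)
            e=cv2.fitEllipse(q) if len(q)>5 else None
            print(n,st[j],np.round(c[j],1),e and np.round(e[0],1),np.round(atz(n,*(e[0] if e else c[j]),.017),4))
E
```

```text
70 [253.8 147.8  12. ] [198.5 240.1  40. ] [0.4769 0.2503 0.0661] gap 0.0008 top@h [0.4764 0.2495 0.07  ] side@h [0.476  0.2434 0.07  ]
120 [252.9 160.2  14.5] [258.8 255.   41.8] [0.4437 0.0976 0.1173] gap 0.0006 top@h [0.4434 0.0974 0.12  ] side@h [0.4432 0.0931 0.12  ]
95 [272.4 211.7  23.4] [342.5 257.5  44.7] [ 0.4434 -0.0993  0.0922] gap 0.0009 top@h [ 0.4429 -0.0991  0.095 ] side@h [ 0.443  -0.1031  0.095 ]
145 [293.6 223.4  27.3] [395.9 251.1  56.8] [ 0.4602 -0.2187  0.1421] gap 0.0006 top@h [ 0.4598 -0.2181  0.145 ] side@h [ 0.4595 -0.2223  0.145 ]
turq [282.8 147.   12.5] [241.6 215.4  42. ] [0.5352 0.1417 0.1169] gap 0.0006 top@h [0.5346 0.1413 0.12  ] side@h [0.5341 0.1363 0.12  ]
pur [242.5 181.3  17.9] [296.5 275.9  43.5] [0.3981 0.0083 0.1175] gap 0.0012 top@h [0.3975 0.0084 0.12  ] side@h [0.398  0.0043 0.12  ]
side [107  65  73   7 256] [145.2  68.1] [146.1  68. ] [0.2197 1.126  0.017 ]
side [314 139  19  15 204] [324.1 146.2] [323.4 144.4] [0.7034 0.2919 0.017 ]
side [318 166  23  13 229] [329.4 171.8] [329.2 171.7] [0.6669 0.1357 0.017 ]
side [249 175  16  29 189] 
[... 1298 characters left out ...]
 202] [566.1  60.6] [563.9  61.3] [ 0.9834 -0.6886  0.017 ]
top [604  57  11  21 146] [609.4  69.3] [609.1  68.3] [ 0.9681 -0.8108  0.017 ]
top [235 155  28  27 598] [248.3 167.9] [248.3 167.8] [0.6676 0.1437 0.017 ]
top [269 159  28  27 595] [282.1 172.1] [282.1 172.1] [0.6589 0.0563 0.017 ]
top [302 163  28  28 597] [315.9 176.4] [315.9 176.4] [ 0.6502 -0.031   0.017 ]
top [336 167  28  28 591] [349.7 180.6] [349.7 180.6] [ 0.6419 -0.1185  0.017 ]
top [ 489  189   81   60 3628] [529.2 218.5] [528.9 218.4] [ 0.5567 -0.5826  0.017 ]
top [256 247  17  19 178] [265.3 256.4] [263.4 256. ] [0.443  0.0958 0.017 ]
top [ 559  331   81   55 3534] [600.8 358. ] [604.2 357.9] [ 0.212  -0.7633  0.017 ]
```

>>> play_rows(translation=[[-0.039,-0.025,0],[-0.039,-0.025,0],[-0.039,-0.025,0],[-0.039,-0.025,0],[-0.039,-0.025,0],[-0.039,-0.025,0],[-0.039,-0.025,0],[-0.039,-0.025,0],[-0.039,-0.025,0],[-0.039,-0.025,0],[0,0,0],[0,0,0],[0,0,0],[0,0,0],[0,0,0],[0,0,0],[0,0,0],[0,0,0],[0,0,0],[0,0,0]], delta_rot=[[0,0,0],[0,0,0],[0,0,0],[0,0,0],[0,0,0],[0,0,0],[0,0,0],[0,0,0],[0,0,0],[0,0,0],[0,0,10],[0,0,10],[0,0,10],[0,0,10],[0,0,10],[0,0,10],[0,0,10],[0,0,10],[0,0,0],[0,0,0]], grip=[1,1,1,1,1,1,1,1,1,1,1,1,1,1,1,1,1,1,1,1], squeeze=15)

```text
clock: 3.3
tool_pos: [0.4781, 0.2533, 0.3028]
eef_rot: [0.742, 0.67, 0.0, -0.0]
contact_force: [0.8, -0.1, 0.5]
opening: 1.002
finger_force: 0.0
```

```bash
cat >> h.py <<'E'
C={"145":(.4598,-.2181),"120":(.4434,.0974),"95":(.4429,-.0991),"70":(.4764,.2495),
 "c1":(.6676,.1437),"c2":(.6589,.0563),"c3":(.6502,-.031),"c4":(.6419,-.1185)}
def go(k,z):
    s=r.get_state();q=R.from_quat(s["eef_rot"]);M=q.as_matrix()
    d=q.inv().apply(np.r_[C[k],z]-s["tool_pos"])
    print("t",round(s["clock"],2),"pos",np.round(s["tool_pos"],4),"y",np.round(M[:,1],3),"z",np.round(M[:,2],3),"->",k,z,"delta",np.round(d,4),"len",round(np.linalg.norm(d),3),"open",round(s["opening"],3),"F",np.round(s["finger_force"],1),np.round(s["contact_force"],1))
E
python3 -c "
from h import *
go('145',.302);go('145',.178)"
```

```text
t 3.3 pos [0.4781 0.2533 0.3028] y [ 0.995 -0.101 -0.   ] z [-0.  0. -1.] -> 145 0.302 delta [-0.4709  0.0294  0.0007] len 0.472 open 1.002 F 0.0 [ 0.8 -0.1  0.5]
t 3.3 pos [0.4781 0.2533 0.3028] y [ 0.995 -0.101 -0.   ] z [-0.  0. -1.] -> 145 0.178 delta [-0.4709  0.0294  0.1247] len 0.488 open 1.002 F 0.0 [ 0.8 -0.1  0.5]
```

>>> play_rows(translation=[[-0.047,0.003,0],[-0.047,0.003,0],[-0.047,0.003,0],[-0.047,0.003,0],[-0.047,0.003,0],[-0.047,0.003,0],[-0.047,0.003,0],[-0.047,0.003,0],[-0.047,0.003,0],[-0.047,0.003,0],[0,0,0],[0,0,0],[0,0,0]], delta_rot=[[0,0,0],[0,0,0],[0,0,0],[0,0,0],[0,0,0],[0,0,0],[0,0,0],[0,0,0],[0,0,0],[0,0,0],[0,0,0],[0,0,0],[0,0,0]], grip=[1,1,1,1,1,1,1,1,1,1,1,1,1])

```text
clock: 4.92
tool_pos: [0.4594, -0.2157, 0.3026]
eef_rot: [0.742, 0.671, 0.0, -0.0]
contact_force: [-0.6, -0.4, 0.6]
opening: 1.004
finger_force: 0.0
```

```bash
python3 -c "
from h import *
go('145',.178);cv2.imwrite('pics/s1.png',r.snapshot('side')[60:320,150:450])"
```

```text
t 4.92 pos [ 0.4594 -0.2157  0.3026] y [ 0.995 -0.101 -0.   ] z [-0.     0.001 -1.   ] -> 145 0.178 delta [-0.0025  0.0007  0.1246] len 0.125 open 1.004 F 0.0 [-0.6 -0.4  0.6]
```

View pics/s1.png

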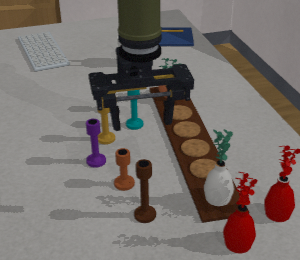

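The gripper is at crop (135,100), with the walnut cup at (144,163). I'll check that against the projected fingertips.

```bash
python3 -c "
from h import *
for z in(.3026,.238,.145): print(z,proj('side',[.4594,-.2157,z])-[150,60])
for s in(-.05,.05): print(proj('side',[.4594+s*.995,-.2157-s*.1,.238])-[150,60])
print(r.get_state()['q'])"
```

```text
0.3026 [140.77157027  95.31260843]
0.238 [141.57914212 123.91398804]
0.145 [142.64260097 161.57799259]
[116.19165338 126.93495472]
[166.487859   120.94999248]
[ 0.29164022  0.5374255   0.08931948  1.92378534 -0.07371203  0.68378694
  0.32459018]
```

>>> play_rows(translation=[[-0.0025,0.001,0.02],[0,0,0.025],[0,0,0.025],[0,0,0.025],[0,0,0.02],[0,0,0.01],[0,0,0],[0,0,0],[0,0,0],[0,0,0],[0,0,0],[0,0,0],[0,0,0],[0,0,0],[0,0,0]], delta_rot=[[0,0,0],[0,0,0],[0,0,0],[0,0,0],[0,0,0],[0,0,0],[0,0,0],[0,0,0],[0,0,0],[0,0,0],[0,0,0],[0,0,0],[0,0,0],[0,0,0],[0,0,0]], grip=[1,1,1,1,1,1,1,1,0.3,0,-0.2,-0.4,-1,-1,-1])

```text
clock: 6.85
tool_pos: [0.4597, -0.2199, 0.1777]
eef_rot: [0.743, 0.669, -0.0, -0.0]
contact_force: [-0.5, 0.6, 0.8]
opening: 0.379
finger_force: 15.0
```

```bash
python3 -c "
from h import *
go('c1',.35)"
```

```text
t 6.85 pos [ 0.4597 -0.2199  0.1777] y [ 0.995 -0.104 -0.   ] z [-0.  0. -1.] -> c1 0.35 delta [ 0.3833  0.1689 -0.1724] len 0.453 open 0.379 F 15.0 [-0.5  0.6  0.8]
```

>>> play_rows(translation=[[0,0,-0.01],[0,0,-0.03],[0,0,-0.04],[0,0,-0.04],[0,0,-0.03],[0,0,0],[0.038,0.017,0],[0.038,0.017,0],[0.038,0.017,0],[0.038,0.017,0],[0.038,0.017,0],[0.038,0.017,0],[0.038,0.017,0],[0.038,0.017,0],[0.038,0.017,0],[0.038,0.017,0],[0,0,0],[0,0,0],[0,0,0]], delta_rot=[[0,0,0],[0,0,0],[0,0,0],[0,0,0],[0,0,0],[0,0,0],[0,0,0],[0,0,0],[0,0,0],[0,0,0],[0,0,0],[0,0,0],[0,0,0],[0,0,0],[0,0,0],[0,0,0],[0,0,0],[0,0,0],[0,0,0]], grip=[-1,-1,-1,-1,-1,-1,-1,-1,-1,-1,-1,-1,-1,-1,-1,-1,-1,-1,-1])

```text
clock: 9.22
tool_pos: [0.6679, 0.1385, 0.3271]
eef_rot: [0.744, 0.668, -0.001, 0.0]
contact_force: [-0.1, -0.2, -1.5]
opening: 0.379
finger_force: 15.0
```

```bash
python3 -c "
from h import *
go('c1',.195)
cv2.imwrite('pics/s2.png',cv2.resize(r.snapshot('side')[60:260,200:440],None,fx=2.5,fy=2.5))"
```

```text
t 9.22 pos [0.6679 0.1385 0.3271] y [ 0.994 -0.106 -0.001] z [-0.001 -0.001 -1.   ] -> c1 0.195 delta [ 0.0054 -0.0007  0.1321] len 0.132 open 0.379 F 15.0 [-0.1 -0.2 -1.5]
```

View pics/s2.png

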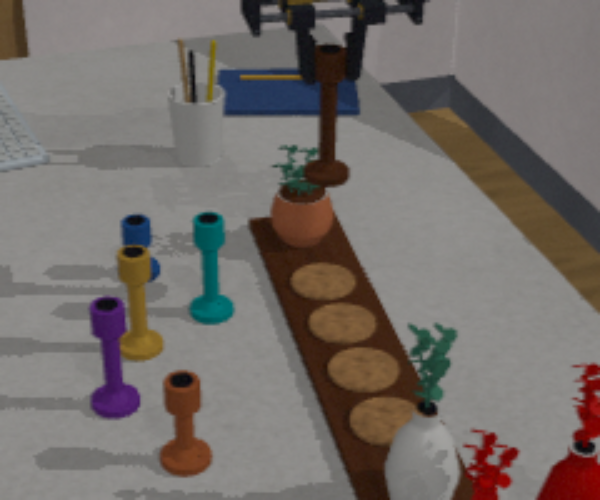

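The walnut holder hangs upright at (328,170) in the crop. Lowering it onto coaster 1.

>>> play_rows(translation=[[0.0045,-0.0005,0.01],[0,0,0.03],[0,0,0.03],[0,0,0.025],[0,0,0.02],[0,0,0.01],[0,0,0.004],[0,0,0.002],[0,0,0],[0,0,0]], delta_rot=[[0,0,0],[0,0,0],[0,0,0],[0,0,0],[0,0,0],[0,0,0],[0,0,0],[0,0,0],[0,0,0],[0,0,0]], grip=[-1,-1,-1,-1,-1,-1,-1,-1,-1,-1])

```text
clock: 10.52
tool_pos: [0.6687, 0.1449, 0.1973]
eef_rot: [0.743, 0.669, 0.001, 0.0]
contact_force: [-0.1, 0.7, -2.4]
opening: 0.378
finger_force: 15.0
```

```bash
python3 -c "
from h import *
go('c1',.195)"
```

```text
t 10.53 pos [0.6687 0.1449 0.1973] y [ 0.995 -0.104  0.001] z [ 0.001  0.    -1.   ] -> c1 0.195 delta [-0.0013 -0.001   0.0023] len 0.003 open 0.378 F 15.0 [-0.1  0.7 -2.4]
```

>>> play_rows(translation=[[-0.001,-0.001,0.001],[0,0,0.001],[0,0,0.0005],[0,0,0]], delta_rot=[[0,0,0],[0,0,0],[0,0,0],[0,0,0]], grip=[-1,-1,-1,-1])

```text
clock: 11.02
tool_pos: [0.6674, 0.1442, 0.1948]
eef_rot: [0.743, 0.669, 0.0, -0.0]
contact_force: [-0.7, -0.1, 2.9]
opening: 0.382
finger_force: 15.0
```

>>> play_rows(translation=[[0,0,0],[0,0,0],[0,0,0],[0,0,0],[0,0,-0.015],[0,0,-0.03],[0,0,-0.03],[0,0,-0.03],[0,0,0],[-0.0115,-0.036,0],[-0.0115,-0.036,0],[-0.0115,-0.036,0],[-0.0115,-0.036,0],[-0.0115,-0.036,0],[-0.0115,-0.036,0],[0,0,0],[0,0,0],[0,0,0]], delta_rot=[[0,0,0],[0,0,0],[0,0,0],[0,0,0],[0,0,0],[0,0,0],[0,0,0],[0,0,0],[0,0,0],[0,0,0],[0,0,0],[0,0,0],[0,0,0],[0,0,0],[0,0,0],[0,0,0],[0,0,0],[0,0,0]], grip=[-0.1,0.2,0.6,1,1,1,1,1,1,1,1,1,1,1,1,1,1,1])

```text
clock: 13.28
tool_pos: [0.4464, 0.0981, 0.2991]
eef_rot: [0.743, 0.669, 0.001, 0.0]
contact_force: [0.2, 1.2, 0.7]
opening: 1.002
finger_force: 0.0
```

```bash
cat >> h.py <<'E'
def where(k,cz):
    """hole of a placed holder, top view, vs its coaster"""
    im=r.snapshot("top"); p=np.r_[C[cz],.017+HT[k]]; u,v=proj("top",p); a=hole(im,u,v,8)
    print(k,"hole px",np.round(a,1),"expected",np.round([u,v],1),"err m",np.round(atz("top",a[0],a[1],p[2])-p,4))
E
python3 -c "
from h import *
go('120',.1525); where('145','c1')"
```

```text
t 13.28 pos [0.4464 0.0981 0.2991] y [ 0.995 -0.104  0.001] z [ 0.001  0.    -1.   ] -> 120 0.1525 delta [-0.0011 -0.0031  0.1466] len 0.147 open 1.002 F 0.0 [0.2 1.2 0.7]
145 hole px [239.8 156.3  54.8] expected [240.8 155.9] err m [-0.0009  0.0022 -0.    ]
```

The walnut holder is centred within about 2.5 mm. Next is brass.

>>> play_rows(translation=[[-0.001,-0.003,0.02],[0,0,0.03],[0,0,0.03],[0,0,0.03],[0,0,0.025],[0,0,0.0115],[0,0,0],[0,0,0],[0,0,0],[0,0,0],[0,0,0],[0,0,0],[0,0,0],[0,0,0],[0,0,0]], delta_rot=[[0,0,0],[0,0,0],[0,0,0],[0,0,0],[0,0,0],[0,0,0],[0,0,0],[0,0,0],[0,0,0],[0,0,0],[0,0,0],[0,0,0],[0,0,0],[0,0,0],[0,0,0]], grip=[1,1,1,1,1,1,1,1,0.3,0,-0.2,-0.4,-1,-1,-1])

```text
clock: 15.2
tool_pos: [0.4423, 0.0971, 0.1527]
eef_rot: [0.743, 0.669, 0.0, 0.0]
contact_force: [0.4, -0.4, -0.0]
opening: 0.377
finger_force: 15.0
```

```bash
python3 -c "
from h import *
go('c2',.17)"
```

```text
t 15.2 pos [0.4423 0.0971 0.1527] y [ 0.995 -0.104  0.   ] z [ 0.  0. -1.] -> c2 0.17 delta [-0.018   0.2197 -0.0173] len 0.221 open 0.377 F 15.0 [ 0.4 -0.4 -0. ]
```

>>> play_rows(translation=[[0,0,-0.01],[0,0,-0.03],[0,0,-0.04],[0,0,-0.04],[0,0,-0.02],[0,0,0],[-0.003,0.037,0],[-0.003,0.037,0],[-0.003,0.037,0],[-0.003,0.037,0],[-0.003,0.037,0],[-0.003,0.035,0],[0,0,0],[0,0,0],[0,0,0]], delta_rot=[[0,0,0],[0,0,0],[0,0,0],[0,0,0],[0,0,0],[0,0,0],[0,0,0],[0,0,0],[0,0,0],[0,0,0],[0,0,0],[0,0,0],[0,0,0],[0,0,0],[0,0,0]], grip=[-1,-1,-1,-1,-1,-1,-1,-1,-1,-1,-1,-1,-1,-1,-1])

```text
clock: 17.08
tool_pos: [0.6579, 0.0568, 0.2921]
eef_rot: [0.743, 0.67, -0.001, -0.001]
contact_force: [0.7, 0.0, -1.5]
opening: 0.382
finger_force: 15.0
```

```bash
python3 -c "
from h import *
go('c2',.17)"
```

```text
t 17.07 pos [0.6579 0.0568 0.2921] y [ 0.995 -0.103 -0.002] z [-0.002  0.    -1.   ] -> c2 0.17 delta [-0.0004  0.0013  0.1221] len 0.122 open 0.382 F 15.0 [ 0.7  0.  -1.5]
```

>>> play_rows(translation=[[-0.001,0.001,0.01],[0,0,0.03],[0,0,0.03],[0,0,0.025],[0,0,0.015],[0,0,0.007],[0,0,0.003],[0,0,0.001],[0,0,0],[0,0,0]], delta_rot=[[0,0,0],[0,0,0],[0,0,0],[0,0,0],[0,0,0],[0,0,0],[0,0,0],[0,0,0],[0,0,0],[0,0,0]], grip=[-1,-1,-1,-1,-1,-1,-1,-1,-1,-1])

```text
clock: 18.32
tool_pos: [0.6603, 0.0552, 0.1722]
eef_rot: [0.743, 0.669, 0.0, 0.0]
contact_force: [0.2, 1.2, -1.4]
opening: 0.38
finger_force: 15.0
```

>>> play_rows(translation=[[0.001,-0.001,0.001],[0,0,0.001],[0,0,0.0005],[0,0,0]], delta_rot=[[0,0,0],[0,0,0],[0,0,0],[0,0,0]], grip=[-1,-1,-1,-1])

```text
clock: 18.82
tool_pos: [0.6593, 0.0565, 0.1697]
eef_rot: [0.743, 0.669, 0.0, 0.0]
contact_force: [-0.9, 0.7, 3.2]
opening: 0.381
finger_force: 15.0
```

>>> play_rows(translation=[[0,0,0],[0,0,0],[0,0,0],[0,0,0],[0,0,-0.015],[0,0,-0.03],[0,0,-0.03],[0,0,-0.03],[0,0,0],[-0.0295,-0.033,0],[-0.0295,-0.033,0],[-0.0295,-0.033,0],[-0.0295,-0.033,0],[-0.0295,-0.033,0],[-0.0295,-0.034,0],[0,0,0],[0,0,0],[0,0,0]], delta_rot=[[0,0,0],[0,0,0],[0,0,0],[0,0,0],[0,0,0],[0,0,0],[0,0,0],[0,0,0],[0,0,0],[0,0,0],[0,0,0],[0,0,0],[0,0,0],[0,0,0],[0,0,0],[0,0,0],[0,0,0],[0,0,0]], grip=[-0.1,0.2,0.6,1,1,1,1,1,1,1,1,1,1,1,1,1,1,1])

```text
clock: 21.08
tool_pos: [0.4439, -0.0982, 0.2741]
eef_rot: [0.742, 0.67, 0.001, 0.0]
contact_force: [0.8, 0.8, 0.1]
opening: 1.002
finger_force: 0.0
```

```bash
python3 -c "
from h import *
go('95',.1275); where('145','c1'); where('120','c2')"
```

```text
t 21.07 pos [ 0.4439 -0.0982  0.2741] y [ 0.995 -0.102  0.001] z [ 0.001  0.    -1.   ] -> 95 0.1275 delta [-0.0011 -0.0011  0.1466] len 0.147 open 1.002 F 0.0 [0.8 0.8 0.1]
145 hole px [239.8 156.3  51.7] expected [240.8 155.9] err m [-0.0009  0.0022 -0.    ]
120 hole px [279.  162.6  41. ] expected [279.4 162.9] err m [0.0008 0.0009 0.    ]
```

Both are fine. Next is terracotta.

>>> play_rows(translation=[[-0.001,-0.001,0.02],[0,0,0.03],[0,0,0.03],[0,0,0.03],[0,0,0.025],[0,0,0.0115],[0,0,0],[0,0,0],[0,0,0],[0,0,0],[0,0,0],[0,0,0],[0,0,0],[0,0,0],[0,0,0]], delta_rot=[[0,0,0],[0,0,0],[0,0,0],[0,0,0],[0,0,0],[0,0,0],[0,0,0],[0,0,0],[0,0,0],[0,0,0],[0,0,0],[0,0,0],[0,0,0],[0,0,0],[0,0,0]], grip=[1,1,1,1,1,1,1,1,0.3,0,-0.2,-0.4,-1,-1,-1])

```text
clock: 23.05
tool_pos: [0.4419, -0.0999, 0.1277]
eef_rot: [0.743, 0.669, 0.0, 0.0]
contact_force: [1.1, -0.4, -0.1]
opening: 0.377
finger_force: 15.0
```

```bash
python3 -c "
from h import *
go('c3',.145)"
```

```text
t 23.05 pos [ 0.4419 -0.0999  0.1277] y [ 0.995 -0.104  0.   ] z [ 0.  0. -1.] -> c3 0.145 delta [ 0.0902  0.2    -0.0172] len 0.22 open 0.377 F 15.0 [ 1.1 -0.4 -0.1]
```

>>> play_rows(translation=[[0,0,-0.01],[0,0,-0.03],[0,0,-0.04],[0,0,-0.04],[0,0,-0.02],[0,0,0],[0.015,0.033,0],[0.015,0.033,0],[0.015,0.033,0],[0.015,0.033,0],[0.015,0.033,0],[0.015,0.034,0],[0,0,0],[0,0,0],[0,0,0]], delta_rot=[[0,0,0],[0,0,0],[0,0,0],[0,0,0],[0,0,0],[0,0,0],[0,0,0],[0,0,0],[0,0,0],[0,0,0],[0,0,0],[0,0,0],[0,0,0],[0,0,0],[0,0,0]], grip=[-1,-1,-1,-1,-1,-1,-1,-1,-1,-1,-1,-1,-1,-1,-1])

```text
clock: 24.92
tool_pos: [0.6476, -0.0319, 0.2671]
eef_rot: [0.743, 0.669, -0.001, -0.001]
contact_force: [-1.0, 0.0, -1.1]
opening: 0.381
finger_force: 15.0
```

```bash
python3 -c "
from h import *
go('c3',.145)"
```

```text
t 24.93 pos [ 0.6476 -0.0319  0.2671] y [ 0.994 -0.105 -0.002] z [-0.002 -0.    -1.   ] -> c3 0.145 delta [0.0013 0.0027 0.1221] len 0.122 open 0.381 F 15.0 [-1.   0.  -1.1]
```

>>> play_rows(translation=[[0.001,0.0015,0.01],[0,0,0.03],[0,0,0.03],[0,0,0.025],[0,0,0.015],[0,0,0.007],[0,0,0.003],[0,0,0.001],[0,0,0],[0,0,0]], delta_rot=[[0,0,0],[0,0,0],[0,0,0],[0,0,0],[0,0,0],[0,0,0],[0,0,0],[0,0,0],[0,0,0],[0,0,0]], grip=[-1,-1,-1,-1,-1,-1,-1,-1,-1,-1])

```text
clock: 26.18
tool_pos: [0.6509, -0.0302, 0.1472]
eef_rot: [0.743, 0.669, 0.0, 0.0]
contact_force: [0.1, -0.6, -2.1]
opening: 0.382
finger_force: 15.0
```

>>> play_rows(translation=[[0,-0.001,0.001],[0,0,0.001],[0,0,0.0005],[0,0,0]], delta_rot=[[0,0,0],[0,0,0],[0,0,0],[0,0,0]], grip=[-1,-1,-1,-1])

```text
clock: 26.68
tool_pos: [0.6497, -0.0301, 0.1446]
eef_rot: [0.743, 0.669, 0.0, 0.0]
contact_force: [-1.1, 0.1, 3.4]
opening: 0.38
finger_force: 15.0
```

>>> play_rows(translation=[[0,0,0],[0,0,0],[0,0,0],[0,0,0],[0,0,-0.015],[0,0,-0.03],[0,0,-0.04],[0,0,-0.04],[0,0,-0.03],[0,0,0],[0.037,-0.029,0],[0.037,-0.029,0],[0.037,-0.029,0],[0.037,-0.029,0],[0.037,-0.029,0],[0.037,-0.029,0],[0.037,-0.028,0],[0,0,0],[0,0,0],[0,0,0]], delta_rot=[[0,0,0],[0,0,0],[0,0,0],[0,0,0],[0,0,0],[0,0,0],[0,0,0],[0,0,0],[0,0,0],[0,0,0],[0,0,0],[0,0,0],[0,0,0],[0,0,0],[0,0,0],[0,0,0],[0,0,0],[0,0,0],[0,0,0],[0,0,0]], grip=[-0.1,0.2,0.6,1,1,1,1,1,1,1,1,1,1,1,1,1,1,1,1,1])

```text
clock: 29.18
tool_pos: [0.4763, 0.2469, 0.299]
eef_rot: [0.744, 0.668, -0.0, 0.0]
contact_force: [0.3, -0.6, 0.6]
opening: 1.002
finger_force: 0.0
```

```bash
python3 -c "
from h import *
go('70',.1025); where('145','c1'); where('120','c2'); where('95','c3')"
```

```text
t 29.18 pos [0.4763 0.2469 0.299 ] y [ 0.994 -0.107  0.   ] z [ 0.    -0.001 -1.   ] -> 70 0.1025 delta [ 0.0028 -0.0002  0.1965] len 0.197 open 1.002 F 0.0 [ 0.3 -0.6  0.6]
145 hole px [239.8 156.3  54.6] expected [240.8 155.9] err m [-0.0008  0.0023 -0.    ]
120 hole px [279.  162.6  38.7] expected [279.4 162.9] err m [0.0008 0.0009 0.    ]
95 hole px [315.6 169.6  38.3] expected [316.4 169.6] err m [0.0002 0.0018 0.    ]
```

>>> play_rows(translation=[[0.002,0,0.02],[0,0,0.04],[0,0,0.04],[0,0,0.04],[0,0,0.03],[0,0,0.02],[0,0,0.0065],[0,0,0],[0,0,0],[0,0,0],[0,0,0],[0,0,0],[0,0,0],[0,0,0],[0,0,0]], delta_rot=[[0,0,0],[0,0,0],[0,0,0],[0,0,0],[0,0,0],[0,0,0],[0,0,0],[0,0,0],[0,0,0],[0,0,0],[0,0,0],[0,0,0],[0,0,0],[0,0,0],[0,0,0]], grip=[1,1,1,1,1,1,1,1,0.3,0,-0.2,-0.4,-1,-1,-1])

```text
clock: 31.2
tool_pos: [0.476, 0.2504, 0.1027]
eef_rot: [0.743, 0.669, 0.0, 0.0]
contact_force: [0.8, -0.6, 0.4]
opening: 0.382
finger_force: 15.0
```

```bash
python3 -c "
from h import *
go('c4',.12)"
```

```text
t 31.2 pos [0.476  0.2504 0.1027] y [ 0.995 -0.104  0.   ] z [ 0.  0. -1.] -> c4 0.12 delta [-0.3497  0.2035 -0.0173] len 0.405 open 0.382 F 15.0 [ 0.8 -0.6  0.4]
```

>>> play_rows(translation=[[0,0,-0.01],[0,0,-0.03],[0,0,-0.05],[0,0,-0.05],[0,0,-0.04],[0,0,-0.02],[-0.035,0.02,0],[-0.035,0.02,0],[-0.035,0.02,0],[-0.035,0.02,0],[-0.035,0.02,0],[-0.035,0.02,0],[-0.035,0.02,0],[-0.035,0.021,0],[-0.035,0.021,0],[-0.035,0.021,0],[0,0,0],[0,0,0],[0,0,0]], delta_rot=[[0,0,0],[0,0,0],[0,0,0],[0,0,0],[0,0,0],[0,0,0],[0,0,0],[0,0,0],[0,0,0],[0,0,0],[0,0,0],[0,0,0],[0,0,0],[0,0,0],[0,0,0],[0,0,0],[0,0,0],[0,0,0],[0,0,0]], grip=[-1,-1,-1,-1,-1,-1,-1,-1,-1,-1,-1,-1,-1,-1,-1,-1,-1,-1,-1])

```text
clock: 33.58
tool_pos: [0.6409, -0.1169, 0.3027]
eef_rot: [0.742, 0.67, 0.0, -0.001]
contact_force: [0.3, 0.0, -2.9]
opening: 0.38
finger_force: 15.0
```

```bash
python3 -c "
from h import *
go('c4',.12)
cv2.imwrite('pics/s3.png',cv2.resize(r.snapshot('side')[80:300,200:460],None,fx=2.5,fy=2.5))"
```

```text
t 33.58 pos [ 0.6409 -0.1169  0.3027] y [ 0.995 -0.102 -0.001] z [-0.001  0.001 -1.   ] -> c4 0.12 delta [-0.0017  0.0014  0.1827] len 0.183 open 0.38 F 15.0 [ 0.3  0.  -2.9]
```

View pics/s3.png

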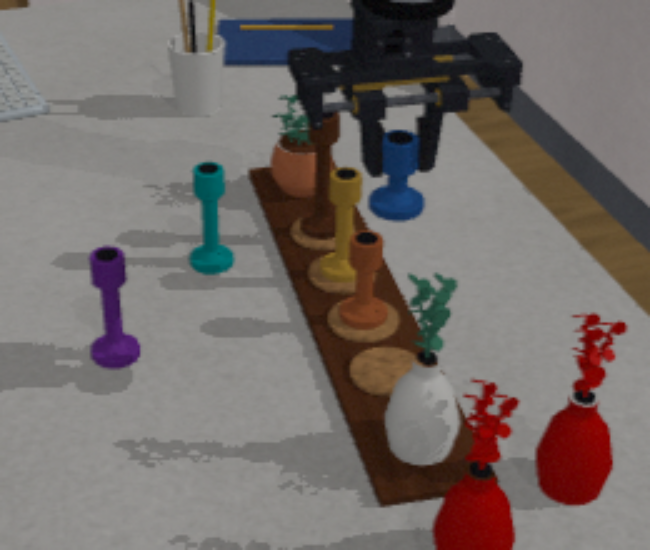

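The walnut, brass and terracotta holders stand on coasters 1–3, and the blue one is in hand at (397,170) in the crop. The gap to the vase is clear.

>>> play_rows(translation=[[-0.001,0.001,0.02],[0,0,0.035],[0,0,0.035],[0,0,0.035],[0,0,0.03],[0,0,0.015],[0,0,0.007],[0,0,0.003],[0,0,0.0005],[0,0,0],[0,0,0]], delta_rot=[[0,0,0],[0,0,0],[0,0,0],[0,0,0],[0,0,0],[0,0,0],[0,0,0],[0,0,0],[0,0,0],[0,0,0],[0,0,0]], grip=[-1,-1,-1,-1,-1,-1,-1,-1,-1,-1,-1])

```text
clock: 35.0
tool_pos: [0.6425, -0.1199, 0.1227]
eef_rot: [0.743, 0.669, 0.0, 0.0]
contact_force: [0.6, 1.0, -2.7]
opening: 0.383
finger_force: 15.0
```

>>> play_rows(translation=[[0.001,-0.0005,0.001],[0,0,0.001],[0,0,0.001],[0,0,0]], delta_rot=[[0,0,0],[0,0,0],[0,0,0],[0,0,0]], grip=[-1,-1,-1,-1])

```text
clock: 35.5
tool_pos: [0.6419, -0.1187, 0.1197]
eef_rot: [0.743, 0.669, 0.0, -0.0]
contact_force: [-1.2, 1.0, 3.4]
opening: 0.378
finger_force: 15.0
```

Now I release, lift, and back off towards the robot.

>>> play_rows(translation=[[0,0,0],[0,0,0],[0,0,0],[0,0,0],[0,0,-0.015],[0,0,-0.03],[0,0,-0.04],[0,0,-0.04],[0,0,-0.04],[0,0,-0.02],[0,-0.04,0],[0,-0.04,0],[0,-0.04,0],[0,-0.04,0],[0,-0.03,0],[0,0,0],[0,0,0],[0,0,0]], delta_rot=[[0,0,0],[0,0,0],[0,0,0],[0,0,0],[0,0,0],[0,0,0],[0,0,0],[0,0,0],[0,0,0],[0,0,0],[0,0,0],[0,0,0],[0,0,0],[0,0,0],[0,0,0],[0,0,0],[0,0,0],[0,0,0]], grip=[-0.1,0.2,0.6,1,1,1,1,1,1,1,1,1,1,1,1,1,1,1])

```text
clock: 37.75
tool_pos: [0.4542, -0.0991, 0.3044]
eef_rot: [0.743, 0.669, 0.001, 0.001]
contact_force: [-1.0, -0.4, -0.2]
opening: 1.002
finger_force: 0.0
```

```bash
python3 -c "
from h import *
for k,c in zip(('145','120','95','70'),('c1','c2','c3','c4')): where(k,c)
a=r.snapshot('side')[110:290,230:430]; b=r.snapshot('top')[130:230,170:430]
cv2.imwrite('pics/s4.png',cv2.resize(a,None,fx=3,fy=3)); cv2.imwrite('pics/t4.png',cv2.resize(b,None,fx=3,fy=3))
print(r.get_state()['clock'])"
```

```text
145 hole px [239.8 156.3  55.3] expected [240.8 155.9] err m [-0.0009  0.0022 -0.    ]
120 hole px [279.  162.6  40.5] expected [279.4 162.9] err m [0.0008 0.0009 0.    ]
95 hole px [315.6 169.5  40.7] expected [316.4 169.6] err m [0.0002 0.0019 0.    ]
70 hole px [352.3 175.9  38.1] expected [351.9 175.9] err m [ 0.0001 -0.0011 -0.    ]
38.05
```

View pics/s4.png

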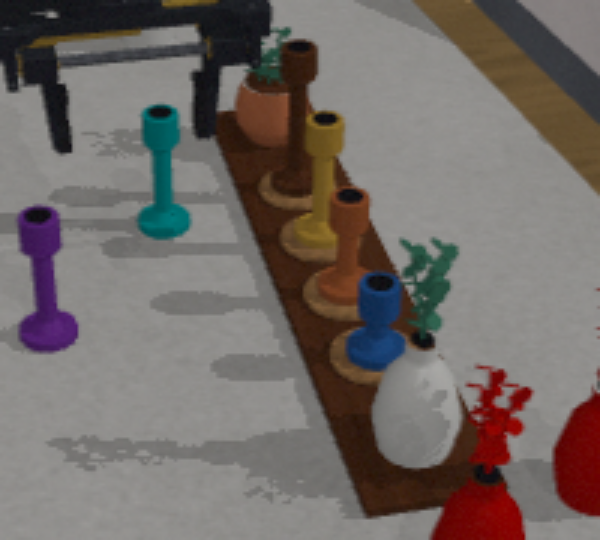

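View pics/t4.png

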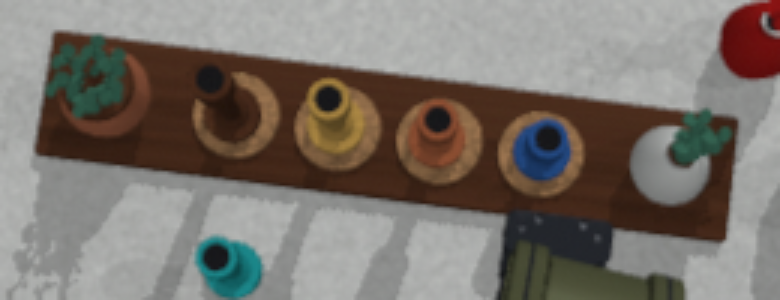

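Both views show all four holders upright, stepping down from pot to vase, each foot within its cork (within about 2.5 mm). The pot and vase haven't moved.

```bash
python3 -c "
from plant import r
print(r.finish_job())"
```

```text
the job is handed in; nothing more can be done
None
```

All four holders stand on the coasters, stepping down from the 145 mm beside the pot to the 70 mm beside the vase, each measured within about 2.5 mm of its coaster's centre, and the job is handed in; no verdict came back.

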